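# Bring the swinging casting flask to rest over the quench pot

## Task

Take the trolley by its wooden grip and run it along the rail so that the hanging casting flask is pulled over the keeper bar and carried to the quench pot. Damp the swing by moving the trolley, keep the flask hanging practically still, centred over the pot, for several seconds, then let go of the grip and leave it so. The flask and its counterweight are hot: never touch them with the robot, never let the hanger swing wildly, and leave the things lying around where they are.

Things in the scene. Friction and masses are not known exactly. Their poses are not given: they have to be found in the camera images.
- rail: fixed steel stand: a straight aluminium rail 620 mm long, 24 mm square, its axis 265 mm above the bench, on two grey posts. Origin on the bench under the rail's middle; the rail runs along its y axis, x points away from the robot to the side where the flask hangs
- trolley (a joint): travel of the grey trolley along the rail, 0 to 0.44 m, growing toward the rail's -y (away from the keeper bar, toward the pot); end stops at both ends. Trolley 70 mm long on the rail, 0.6 kg; its friction of about 2 N plus 4 N per m/s keeps it where it is left
- trolley_grip (a point): gripping point in the upright wooden grip on the robot's side of the trolley, at rail x = -80 mm, 295 mm above the bench. The grip is 22 mm wide along the rail, 50 mm across it, 55 mm tall (its top 18 mm above this point): take it from above with the fingers closing along the rail
- hanger (a joint): swing of the hanger about a pin on the trolley (pin along the rail's x, 265 mm above the bench, at rail x = +60 mm): 0 plumb, positive when the flask is ahead toward growing trolley travel; limits +-1.1 rad. Almost undamped. Period nominally 1.6 s, 1.4 to 1.8 s as the flask's mass varies: angular acceleration = -15.7 x angle - 1.6 x trolley acceleration (SI units)
- flask: steel casting flask with plaster in it, a cylinder of 60 mm diameter and 80 mm height in a wire bail under the pin, nominally 0.5 kg with its centre 150 mm below the pin. Origin on the pin, z up along the hanger. Not to be touched
- counterweight: dark steel disc of 50 mm diameter and 32 mm height, 0.5 kg, on a rod that stands above the pin, centre 100 mm above it; it swings with the flask, always to the other side. Origin on the pin. Not to be touched
- flask_foot (a point): lowest point of the round foot (18 mm ball) under the flask's centre, 205 mm below the pin, 60 mm above the bench when plumb
- keeper_bar (a point): top middle of a fixed 10 mm round bar across the foot's path, 67 mm above the bench, at rail y = +150 mm. The parked foot hangs 30 to 60 mm behind it, 7 mm lower than its top: it catches on the bar and slips over when the hanger leans back about 0.26 rad (some 55 mm of travel after the touch); however slowly this is done, the flask then swings free
- quench_pot_rim (a point): centre of the mouth of the open copper quench pot (fixed, 100 mm diameter, 42 mm tall, two side handles), 42 mm above the bench, always in the flask's swing plane at rail x = +60 mm, at differing rail y from -180 to -30 mm. The flask passes 18 mm above it
- flux_jar: white jar with lid, 70 mm diameter, 90 mm tall, loose; origin at the centre of its underside
- fire_brick: pale fire brick 70 x 190 x 30 mm, loose, beyond the rail; origin at the centre of its underside
- tool_tin: open steel tin with hand tools, 72 mm diameter, 95 mm tall (tools to 155 mm), loose; origin at the centre of its underside
There are look-alikes about, which are no part of the job. Of the things like the part that bears quench_pot_rim, leave any that is green; of the rest the larger one is meant.

How it is judged:
By the outcome, as a careful person would: the job done as asked, in the order asked, and still so for the second after the job is handed in, with the robot touching nothing.
It also fails if it takes over 46 s, if anything falls off the work surface, if the arm or the gripper's body presses on something with over 40 N, if the wrist force passes 120 N, or if a joint passes its speed limit or range.

## Robot

A 6-joint arm with a two-finger parallel gripper is mounted at the origin on the work surface. World frame = base frame: x ahead of the robot, y to its left, z up, the work surface at z = 0. Lengths are in mm, angles in rad, forces in N, time in s.
With the tool pointing down it reaches from about 350 to 725 mm from the base axis. Payload 4.3 kg.
Tool frame: the origin (TCP) lies midway between the tips of the shut fingers; the grasp point (between the pads) lies 19 mm behind it; z points along the fingers, y is the direction in which the jaws open and shut (so a half turn about z gives the same grasp; the last joint's range is limited). The gripper opens to 85 mm and grips with 20 to 120 N. Pads are 22 mm wide; open, the fingers measure 114 mm over their backs; the gripper's body (76 mm by 85 mm) begins 54 mm behind the grasp point. The pads swing forward as they close: fully open they stand 13 mm farther back than shut.
Start: joints at [0.993, 0.377, 0.081, 1.274, 0, 1.46], TCP at [259.294, 513.258, 231.329] pointing down, gripper open.
Joint ranges: [-2.72, 2.72], [-0.84, 1.66], [-1.02, 1.22], [-1.77, 2.12], [-1.37, 1.28], [-3.14, 3.14]. Speed limits (rad/s): [2.57, 2.57, 3.14, 3.14, 3.14, 3.14].

## Interface

Orientations are given as a rotation vector (axis times angle).
In Python, from workcell import * gives the robot as it stands.
- The arm moves only by the tool carry_out, never from a script. Its arguments are lists of equal length, an entry for each row: "offset": the shift along the world's x, y, z in m, a list of three; "delta_rot": the turn, a rotation vector about the world's x, y, z in rad, a list of three; "fingers": the opening, from 0 (shut) to 1 (fully open). In form: {"offset": [[tx, ty, tz], ...], "delta_rot": [[rx, ry, rz], ...], "fingers": [fingers, ...]}. A call has 1 to 5 rows; each row is the pose to reach, as a shift and turn from the pose commanded when the call began; what a row does not reach only later rows make up. A row lasts 1/12 s, in which the tool goes at most 41.7 mm and 7.16 degrees, less where a joint would pass 70% of its speed; a pose out of reach is approached as far as the arm can. A call with a gripper value outside its range is refused whole. The fingers move at their own pace and stop on an object; "force" is the grip in N (left out, the last holds). Time passes only in rows, so rows that repeat a pose let the fingers close. It gives the time, the measured TCP pose, the force and the opening at its end, in the units of the state.
- get_state(): the state, without advancing time (a new reading comes with each control period).
- get_image(name): name is "scene" or "top"; returns the picture (480x640x3 uint8, red, green, blue); there is no depth.
- calibration(name): a dict with "camera_matrix" (3x3 intrinsics, pixels), "dist" ([k1, k2, p1, p2, k3] as OpenCV has them; the pictures are not rectified), "R" (3x3) and "t" (3): a world point X has camera coordinates R X + t. Camera axes: x right, y down, z forward; pixel columns grow to the right and rows downward; lengths in mm; the calibration is good to about 2 mm. A picture is of the moment at which its call begins. calibration takes no time and is no camera call.
- job_done(): hands the job in, once; it reports no verdict.
The state is a dict: "time_s": time; "qpos": joint angles; "joint_velocities": joint speeds; "joint_torque": joint torques, N m; "position": TCP position; "ee_rot": TCP orientation; "contact_force": force on the tool from outside, world axes, zero at the start; "ft_torque": the same for the moment, N m; "width": opening from 0.0 (shut) to 1.0 (fully open).
Only numpy, scipy, OpenCV 4.12 (cv2) and the standard library are available. Lean on these libraries where they do the work, as an engineer would, in place of code of your own. Each camera call takes 0.05 s, during which the arm holds its last target. There are 200 camera calls.

## Working session

There is one attempt and no reset: what is moved stays moved. The work goes in short steps, Python scripts to look and compute and a tool call to move; the robot and the scene stay as the last step left them, time stands still between calls to the robot, and variables do not carry over. Pictures are saved under pics/ and viewed, about 8 in all and at most 12, crops included, and the job is handed in when it is done.

Besides the shell and the picture viewer there is one more tool, called after ">>>" as name(argument=value, ...), one argument or row to a line, values as JSON. carry_out: Moves the arm, as the interface text tells. Its arguments: {"type":"object","properties":{"offset":{"type":"array"},"delta_rot":{"type":"array"},"fingers":{"type":"array"},"force":{"type":"number"}},"required":["offset","delta_rot","fingers"]}

```bash
ls; mkdir -p pics; python3 - <<'E'
from workcell import *
import cv2
for n in("scene","top"):
    cv2.imwrite(f"pics/{n}0.png",get_image(n)[:,:,::-1])
    c=calibration(n);print(n,c)
print(get_state())
E
```

```text
pics
scene {'camera_matrix': array([[579.95655487,   0.        , 323.0516077 ],
       [  0.        , 579.95655487, 252.25476281],
       [  0.        ,   0.        ,   1.        ]]), 'dist': array([-0.16176941,  0.        ,  0.        ,  0.        ,  0.        ]), 'R': array([[-0.55650359,  0.83076686, -0.01140973],
       [ 0.5313265 ,  0.34529361, -0.77360486],
       [-0.63874557, -0.43657617, -0.63356558]]), 't': array([ 354.24050279, -139.59039176, 2092.86861581])}
top {'camera_matrix': array([[570.72324096,   0.        , 316.29677706],
       [  0.        , 570.72324096, 235.1402979 ],
       [  0.        ,   0.        ,   1.        ]]), 'dist': array([0.04451128, 0.        , 0.        , 0.        , 0.        ]), 'R': array([[-0.00313176, -0.99992149, -0.0121328 ],
       [-0.99595375,  0.00420856, -0.08976871],
       [ 0.08981273,  0.01180257, -0.99588874]]), 't': array([ -12.02594163,  583.52834221, 1939.28207488])}
{'time_s': 0.1, 'qpos': array([9.92713210e-01, 3.77987722e-01, 7.97849741e-02, 1.27441042e+00,
       1.14929588e-05, 1.46048977e+00]), 'joint_velocities': array([-1.85126863e-03, -5.71192184e-04,  2.53491909e-03, -1.74141625e-05,
        4.90415028e-04,  5.80952957e-04]), 'joint_torque': array([ 1.06796175e-03, -4.64694929e+01,  2.70582390e+01,  1.19939612e-02,
       -1.01346807e-04, -1.49544803e-05]), 'position': array([258.94449467, 512.7426387 , 230.46548445]), 'ee_rot': array([-7.27955946e-01, -3.05544722e+00,  2.67987185e-03]), 'contact_force': array([-0.14346199, -0.34160883, -0.20793471]), 'ft_torque': array([ 0.04854112, -0.03958097, -0.00090223]), 'width': 0.9953686460048448}
```

View pics/scene0.png

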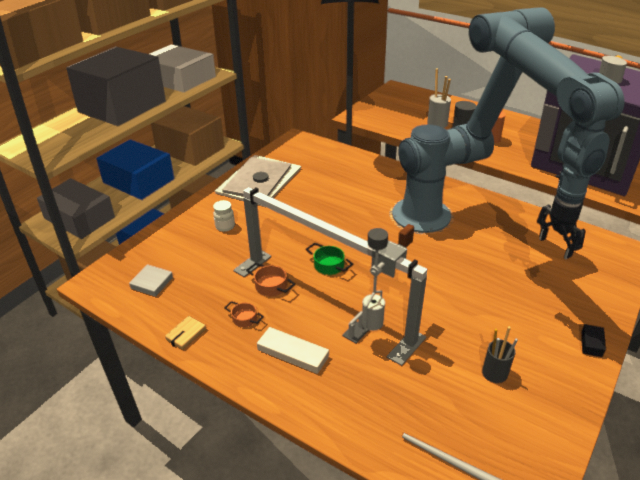

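View pics/top0.png

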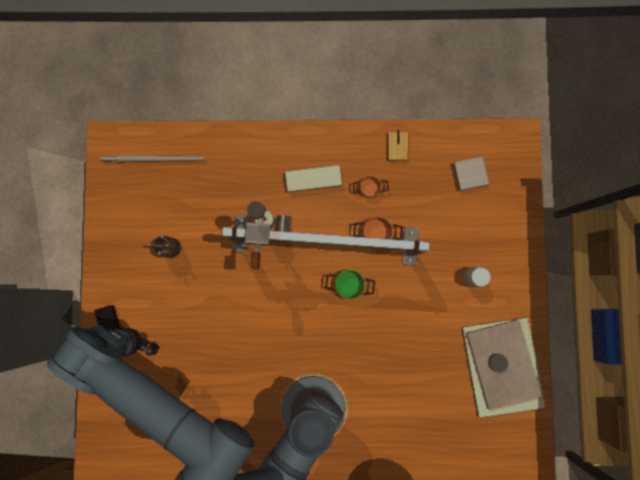

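The scene view shows the rail from about (251,193) to (420,272), the brown grip at (406,235) and the larger copper pot at (271,279). The top view shows the rail from (225,232) to (427,246), the grip at (255,258) and the pot at (375,231). I'll enlarge both.

```bash
python3 - <<'E'
import cv2
a=cv2.imread("pics/top0.png")[180:290,215:435];b=cv2.imread("pics/scene0.png")[180:370,220:440]
cv2.imwrite("pics/topc.png",cv2.resize(a,None,fx=3.6,fy=3.6,interpolation=cv2.INTER_CUBIC))
cv2.imwrite("pics/scenec.png",cv2.resize(b,None,fx=3.1,fy=3.1,interpolation=cv2.INTER_CUBIC))
E
```

```text
(no output)
```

View pics/topc.png

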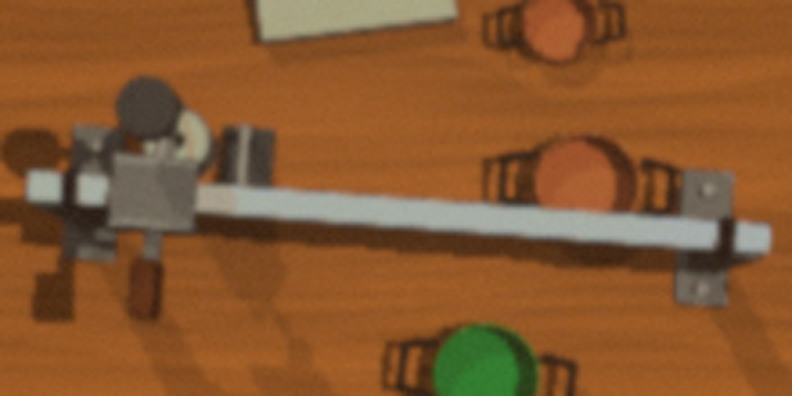

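View pics/scenec.png

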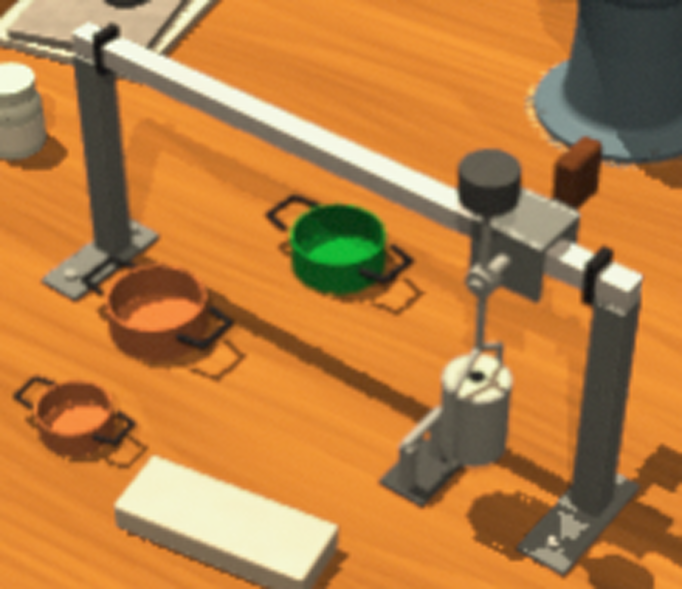

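The enlarged crops give rail ends, grip top, pot rim and counterweight in both views. I'll fit rail pose, trolley place and pot place together.

```bash
cat > h.py <<'E'
import numpy as np, cv2
from workcell import *
CAL={n:calibration(n) for n in("scene","top")}
def proj(n,P):
    c=CAL[n];return cv2.projectPoints(np.atleast_2d(P).astype(float),cv2.Rodrigues(c["R"])[0],c["t"],c["camera_matrix"],c["dist"])[0][:,0]
def ray(n,uv):
    c=CAL[n];u=cv2.undistortPoints(np.array([[uv]],float),c["camera_matrix"],c["dist"])[0,0]
    return -c["R"].T@c["t"], c["R"].T@np.array([u[0],u[1],1])
def tri(uvs):
    A=[];b=[]
    for n,uv in uvs.items():
        o,d=ray(n,uv);d=d/np.linalg.norm(d);M=np.eye(3)-np.outer(d,d);A.append(M);b.append(M@o)
    return np.linalg.lstsq(np.vstack(A),np.hstack(b),rcond=None)[0]
def R2(a): return np.array([[np.cos(a),-np.sin(a)],[np.sin(a),np.cos(a)]])
def w(p,r): return np.r_[R2(p[2])@np.array(r[:2])+p[:2],r[2]]
E
python3 - <<'E'
from h import *
from scipy.optimize import least_squares
T=lambda u,v:(u/3.6+215-.36,v/3.6+180-.36)
S=lambda u,v:(u/3.1+220-.34,v/3.1+180-.34)
O={'e+':(T(28,186),S(622,286)),'e-':(T(770,240),S(86,28)),'grip':(T(144,288),S(578,151)),'pot':(T(585,189),S(158,294)),'cw':(T(148,106),S(490,167))}
def mod(p):
    return {'e+':(0,310,277),'e-':(0,-310,277),'grip':(-80,p[3],313),'pot':(60,p[4],42),'cw':(60,p[3],381)}
def f(p):
    r=[]
    for k,m in mod(p).items():
        P=w(p,m)
        r+=[proj(n,P)[0]-O[k][i] for i,n in enumerate(("top","scene"))]
    return np.ravel(r)
s=least_squares(f,[450,0,0,220,-100],x_scale=[100,100,.1,100,100],loss='soft_l1')
print(s.x.round(4));print(f(s.x).reshape(-1,4).round(1))
for k,(t,c) in O.items():print(k,tri({'top':t,'scene':c}).round(1),w(s.x,mod(s.x)[k]).round(1))
q=get_state();import scipy.spatial.transform as t;print(t.Rotation.from_rotvec(q['ee_rot']).as_matrix().round(3))
E
```

```text
[ 5.502972e+02 -4.295570e+01 -8.540000e-02  2.030774e+02 -1.741917e+02]
[[-0.3 -1.   3.8 -1.8]
 [-0.1  0.7 -1.7 -1.9]
 [-1.  -0.5  0.  -1. ]
 [-0.1 -1.1 -0.1 -0.3]
 [-0.5 -0.4 -0.7 -1.2]]
e+ [576.7 261.8 269.2] [576.7 265.9 277. ]
e- [ 524.3 -350.1  271.5] [ 523.9 -351.8  277. ]
grip [486.2 164.7 307.9] [487.9 166.2 313. ]
pot [ 592.3 -223.    38. ] [ 595.2 -221.6   42. ]
cw [626.3 154.5 376.7] [627.4 154.3 381. ]
[[-0.893  0.451 -0.001]
 [ 0.451  0.893 -0.002]
 [ 0.    -0.002 -1.   ]]
```

Fit: rail at (550,-43), yaw -0.085 rad. Grip at (487,166), trolley at rail y +203, pot at rail y -174, so about 377 mm to carry. Approaching now.

>>> carry_out(
  offset=[
    [0,0,0.04],
    [0,0,0.08],
    [0.02,-0.03,0.115],
    [0.04,-0.06,0.115],
    [0.06,-0.091,0.115],
  ],
  delta_rot=[
    [0,0,0.08],
    [0,0,0.16],
    [0,0,0.24],
    [0,0,0.32],
    [0,0,0.382],
  ],
  fingers=[1,1,1,1,1],
  force=50,
)

```text
time_s: 0.52
position: [320.5, 422.4, 348.9]
ee_rot: [0.125, 3.135, 0.006]
contact_force: [1.9, 0.5, -0.5]
width: 0.996
```

>>> carry_out(
  offset=[
    [0.02,-0.03,0],
    [0.04,-0.06,0],
    [0.06,-0.09,0],
    [0.08,-0.12,0],
    [0.1,-0.15,0],
  ],
  delta_rot=[
    [0,0,0],
    [0,0,0],
    [0,0,0],
    [0,0,0],
    [0,0,0],
  ],
  fingers=[1,1,1,1,1],
)

```text
time_s: 0.93
position: [419.7, 270.6, 346.0]
ee_rot: [-0.134, -3.138, 0.0]
contact_force: [1.5, 0.2, -0.2]
width: 0.999
```

>>> carry_out(
  offset=[
    [0.02,-0.03,0],
    [0.04,-0.06,0],
    [0.058,-0.088,0],
    [0.068,-0.106,0],
    [0.068,-0.106,0],
  ],
  delta_rot=[
    [0,0,0],
    [0,0,0],
    [0,0,0],
    [0,0,0],
    [0,0,0],
  ],
  fingers=[1,1,1,1,1],
)

```text
time_s: 1.35
position: [488.9, 162.8, 345.4]
ee_rot: [-0.143, -3.138, 0.003]
contact_force: [-0.5, 1.2, -0.4]
width: 0.998
```

```bash
python3 - <<'E'
from h import *
a=get_image("top")[180:340,180:400,::-1];b=get_image("scene")[120:340,300:520,::-1]
a=cv2.resize(a,None,fx=2,fy=2,interpolation=2);b=cv2.resize(b,None,fx=2,fy=2,interpolation=2)
im=np.zeros((440,800,3),np.uint8);im[:320,:400]=cv2.resize(a,(440,320))[:,:400];im[:,400:]=b[:,:400];cv2.imwrite("pics/g1.png",im)
q=get_state();print(q['time_s'],q['position'],cv2.Rodrigues(q['ee_rot'])[0].round(3),q['contact_force'])
E
```

```text
1.45 [487.22852732 165.76116944 345.828179  ] [[-0.996  0.087 -0.001]
 [ 0.087  0.996  0.   ]
 [ 0.001  0.    -1.   ]] [-0.63940646  0.85912437 -0.46359258]
```

View pics/g1.png

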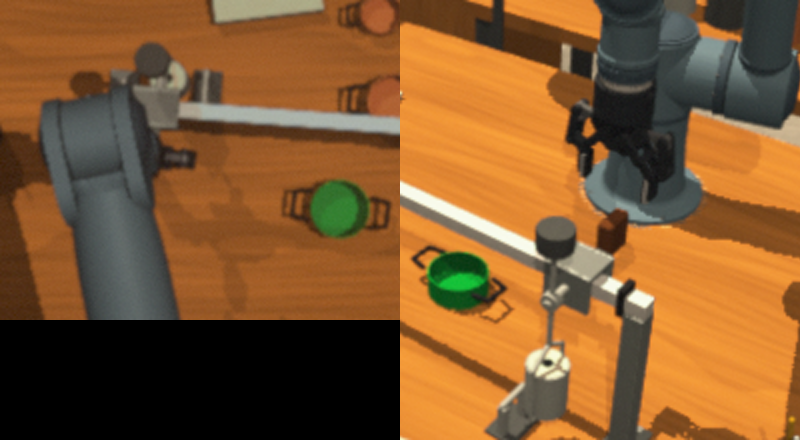

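The gripper straddles the grip (the grip is at (612,230) in the right-hand crop, the fingertips either side of it). Descend and close.

>>> carry_out(
  offset=[
    [0,0,-0.025],
    [0,0,-0.05],
    [0,0,-0.065],
    [0,0,-0.07],
    [0,0,-0.07],
  ],
  delta_rot=[
    [0,0,0],
    [0,0,0],
    [0,0,0],
    [0,0,0],
    [0,0,0],
  ],
  fingers=[1,1,1,1,1],
)

```text
time_s: 1.87
position: [485.6, 167.1, 275.0]
ee_rot: [-0.132, -3.136, 0.001]
contact_force: [-0.7, -0.4, 0.9]
width: 0.999
```

>>> carry_out(
  offset=[
    [0,0,0],
    [0,0,0],
    [0,0,0],
    [0,0,0],
    [0,0,0],
  ],
  delta_rot=[
    [0,0,0],
    [0,0,0],
    [0,0,0],
    [0,0,0],
    [0,0,0],
  ],
  fingers=[0.5,0.3,0.1,0,0],
)

```text
time_s: 2.28
position: [487.8, 166.4, 277.1]
ee_rot: [0.135, 3.137, 0.001]
contact_force: [-1.1, 1.2, 0.0]
width: 0.3
```

>>> carry_out(
  offset=[
    [0,0,0],
    [0,0,0],
    [0,0,0],
  ],
  delta_rot=[
    [0,0,0],
    [0,0,0],
    [0,0,0],
  ],
  fingers=[0,0,0],
)

```text
time_s: 2.53
position: [487.7, 166.2, 277.1]
ee_rot: [0.134, 3.137, 0.0]
contact_force: [-0.6, -0.7, 5.8]
width: 0.252
```

```bash
cat >> h.py <<'E'
RP=np.array([550.3,-43.0,-.0854])
def raily(P): return (R2(-RP[2])@(np.array(P[:2])-RP[:2]))[1]
def worldr(r): return w(RP,r)
def track(img,yp,n="scene"):
    """flask: low-saturation blob in the swing plane's band; returns angle estimate"""
    quad=[worldr((60,yp+s*dy,z)) for s,dy,z in((1,110,180),(1,110,80),(-1,110,80),(-1,110,180))]
    m=np.zeros(img.shape[:2],np.uint8);cv2.fillConvexPoly(m,proj(n,quad).round().astype(int),255)
    hsv=cv2.cvtColor(img,cv2.COLOR_RGB2HSV)
    g=((hsv[...,1]<90)&(hsv[...,2]>60)&(m>0)).astype(np.uint8)
    k,l,st,c=cv2.connectedComponentsWithStats(cv2.morphologyEx(g,cv2.MORPH_OPEN,np.ones((5,5))))
    if k<2:return None
    i=1+np.argmax(st[1:,4]);o,d=ray(n,c[i])
    Rm=R2(-RP[2]);o2=Rm@(o[:2]-RP[:2]);d2=Rm@d[:2];t=(60-o2[0])/d2[0]
    y=o2[1]+t*d2[1];z=o[2]+t*d[2]
    return np.arctan2(yp-y,265-z),y,z,st[i,4],c[i]
E
python3 - <<'E'
from h import *
q=get_state();print(q['time_s'],q['position'],raily(q['position']),q['contact_force'],q['width'])
im=get_image("scene");cv2.imwrite("pics/s2.png",im[:,:,::-1]);print(track(im,203))
E
```

```text
2.5333 [487.72951788 166.24534945 277.12230859] 203.1457568259263 [-0.61538383 -0.71050333  5.7694684 ] 0.25247227809230666
(np.float64(-0.02572380194324539), np.float64(206.53876316653032), np.float64(127.46268766154094), np.int32(531), array([373.47080979, 308.41242938]))
```

Gripped (opening 0.25, about 21.5 mm). Pulling over the keeper bar slowly, at 60 mm/s.

>>> carry_out(
  offset=[
    [-0.0004,-0.005,0],
    [-0.0009,-0.01,0],
    [-0.0013,-0.015,0],
    [-0.0017,-0.02,0],
    [-0.0021,-0.025,0],
  ],
  delta_rot=[
    [0,0,0],
    [0,0,0],
    [0,0,0],
    [0,0,0],
    [0,0,0],
  ],
  fingers=[0,0,0,0,0],
)

```text
time_s: 3.0
position: [485.8, 141.6, 277.1]
ee_rot: [0.133, 3.137, 0.002]
contact_force: [0.1, 2.5, 5.2]
width: 0.254
```

>>> carry_out(
  offset=[
    [-0.0004,-0.005,0],
    [-0.0009,-0.01,0],
    [-0.0013,-0.015,0],
    [-0.0017,-0.02,0],
    [-0.0021,-0.025,0],
  ],
  delta_rot=[
    [0,0,0],
    [0,0,0],
    [0,0,0],
    [0,0,0],
    [0,0,0],
  ],
  fingers=[0,0,0,0,0],
)

```text
time_s: 3.42
position: [483.9, 116.4, 277.1]
ee_rot: [0.134, 3.137, 0.002]
contact_force: [1.4, 2.6, 5.4]
width: 0.255
```

>>> carry_out(
  offset=[
    [-0.0004,-0.005,0],
    [-0.0009,-0.01,0],
    [-0.0013,-0.015,0],
    [-0.0017,-0.02,0],
    [-0.0021,-0.025,0],
  ],
  delta_rot=[
    [0,0,0],
    [0,0,0],
    [0,0,0],
    [0,0,0],
    [0,0,0],
  ],
  fingers=[0,0,0,0,0],
)

```text
time_s: 3.83
position: [482.0, 91.4, 277.1]
ee_rot: [0.134, 3.136, 0.002]
contact_force: [2.4, 2.6, 5.2]
width: 0.254
```

```bash
python3 - <<'E'
from h import *
q=get_state();yp=raily(q['position']);print(q['time_s'],q['position'],yp,q['contact_force'],q['width'])
im=get_image("scene");cv2.imwrite("pics/s3.png",im[:,:,::-1]);print(track(im,yp))
E
```

```text
3.8333 [481.9774494   91.42863847 277.10908661] 128.1110754190613 [2.35266219 2.56384612 5.18751341] 0.2542695041535734
(np.float64(-0.18808490232780478), np.float64(154.57443305882646), np.float64(125.96404560946212), np.int32(530), array([357.71698113, 300.48679245]))
```

The flask leans back as expected (about -0.16 rad). Continuing at the same speed past the slip.

>>> carry_out(
  offset=[
    [-0.0004,-0.005,0],
    [-0.0009,-0.01,0],
    [-0.0013,-0.015,0],
    [-0.0017,-0.02,0],
    [-0.0021,-0.025,0],
  ],
  delta_rot=[
    [0,0,0],
    [0,0,0],
    [0,0,0],
    [0,0,0],
    [0,0,0],
  ],
  fingers=[0,0,0,0,0],
)

```text
time_s: 4.3
position: [480.0, 66.4, 277.1]
ee_rot: [0.134, 3.136, 0.002]
contact_force: [2.4, 2.4, 5.9]
width: 0.254
```

>>> carry_out(
  offset=[
    [-0.0004,-0.005,0],
    [-0.0009,-0.01,0],
    [-0.0013,-0.015,0],
    [-0.0017,-0.02,0],
    [-0.0021,-0.025,0],
  ],
  delta_rot=[
    [0,0,0],
    [0,0,0],
    [0,0,0],
    [0,0,0],
    [0,0,0],
  ],
  fingers=[0,0,0,0,0],
)

```text
time_s: 4.72
position: [478.1, 41.2, 277.1]
ee_rot: [0.134, 3.136, 0.001]
contact_force: [2.6, 2.5, 6.3]
width: 0.249
```

>>> carry_out(
  offset=[
    [-0.0006,-0.007,0],
    [-0.0012,-0.014,0],
    [-0.0018,-0.021,0],
    [-0.0024,-0.028,0],
    [-0.003,-0.035,0],
  ],
  delta_rot=[
    [0,0,0],
    [0,0,0],
    [0,0,0],
    [0,0,0],
    [0,0,0],
  ],
  fingers=[0,0,0,0,0],
)

```text
time_s: 5.13
position: [475.4, 5.9, 277.1]
ee_rot: [0.134, 3.135, 0.001]
contact_force: [4.7, 1.5, 4.5]
width: 0.249
```

```bash
cat > obs.py <<'E'
import sys
from h import *
from scipy.optimize import curve_fit
def observe(N,w0=None,tag="x"):
    D=[]
    for i in range(N):
        q=get_state();yp=raily(q['position']);im=get_image("scene");r=track(im,yp)
        D.append((q['time_s'],yp,r[0],r[3],r[1]))
    cv2.imwrite(f"pics/{tag}.png",im[:,:,::-1])
    D=np.array(D);np.save(tag+".npy",D);t=D[:,0];t1=get_state()['time_s']
    f=lambda t,b,a,c,w:b+a*np.cos(w*(t-t1))+c*np.sin(w*(t-t1))
    g=f if w0 is None else (lambda t,b,a,c:f(t,b,a,c,w0))
    p0=[-.02,.1,.1]+([3.96] if w0 is None else [])
    p,cov=curve_fit(g,t,D[:,2],p0);e=D[:,2]-g(t,*p)
    print("t1",t1,"yp",D[:,1].round(1)[[0,-1]],"b,a,c,w",p.round(4),"sd",cov.diagonal()**.5,"rms",e.std(),"amp",np.hypot(p[1],p[2]))
    print(D[:,2].round(3),D[:,3])
    print(q['position'],raily(get_state()['position']))
E
python3 -c "
from obs import *
observe(36,tag='o1')"
```

```text
t1 6.9333 yp [42.3 41.6] b,a,c,w [-0.021  -0.018  -0.2476  4.4108] sd [0.00041756 0.00115284 0.00055922 0.00457487] rms 0.0022127053189671016 amp 0.24826772418395388
[ 0.231  0.226  0.206  0.179  0.141  0.095  0.04  -0.013 -0.067 -0.118
 -0.169 -0.209 -0.236 -0.259 -0.265 -0.262 -0.25  -0.226 -0.192 -0.149
 -0.096 -0.048  0.009  0.063  0.113  0.154  0.187  0.213  0.224  0.224
  0.215  0.191  0.158  0.116  0.07   0.012] [451. 440. 444. 448. 457. 468. 468. 482. 493. 492. 516. 526. 529. 531.
 537. 533. 518. 517. 522. 510. 502. 501. 475. 468. 465. 461. 458. 445.
 449. 449. 445. 460. 460. 461. 467. 473.]
[475.30328139   5.20033566 277.10139749] 41.63777029666184
```

Very clean fit: w = 4.41 rad/s (period 1.42 s), amplitude 0.25 rad, clear of the bar. Next I'll compute a combined carry and damping profile for the remaining 216 mm.

```bash
cat > plan.py <<'E'
from h import *
from scipy.optimize import minimize
def plan(th,om,D,N,w,lag=.01,nd=3):
    """D in m toward growing travel; rows of 1/12 s; prints world offsets per call"""
    h=1/12;G=w*w/9.81;T=N*h+lag
    tk=np.arange(N+1)*h+lag
    # dv_k = (d_k-d_{k-1})/h, d=row displacements
    B=(np.eye(N+1,N)-np.eye(N+1,N,-1))/h
    A=np.vstack([-G/w*np.sin(w*(T-tk))@B, -G*np.cos(w*(T-tk))@B/w, np.ones(N)])
    r=-np.array([th*np.cos(w*T)+om/w*np.sin(w*T), -th*np.sin(w*T)+om/w*np.cos(w*T), -D])
    # min |B d|^2 s.t. A d=r
    H=np.linalg.inv(B.T@B);d=H@A.T@np.linalg.solve(A@H@A.T,r)
    x=np.cumsum(d);dv=B@d
    ths=[]
    for t in np.arange(0,T,.02):
        m=tk<=t;ths.append(th*np.cos(w*t)+om/w*np.sin(w*t)-G/w*(np.sin(w*(t-tk[m]))@dv[m]))
    print("N",N,"vmax",abs(d/h).max(),"x range",x.min(),x.max(),"theta range",min(ths),max(ths))
    u=np.array([np.sin(RP[2]),-np.cos(RP[2])])
    xs=np.r_[0,x]
    for k in range(0,N,5):
        print([[round(float(v),4) for v in np.r_[(xs[j]-xs[k])*u,0]] for j in range(k+1,min(k+5,N)+1)])
E
python3 -c "
from plan import *
for N in (20,25,30):plan(-.018,-.2476*4.4108,.2158,N,4.4108)"
```

```text
N 20 vmax 0.31844279842971834 x range -0.01440961827449413 0.21579999999999994 theta range -0.22999343440469328 0.11178449332227286
[[0.0001, 0.0017, 0.0], [0.0004, 0.0049, 0.0], [0.0008, 0.0088, 0.0], [0.0011, 0.0124, 0.0], [0.0012, 0.0144, 0.0]]
[[-0.0001, -0.0009, 0.0], [-0.0005, -0.0058, 0.0], [-0.0013, -0.0154, 0.0], [-0.0026, -0.0299, 0.0], [-0.0042, -0.049, 0.0]]
[[-0.002, -0.0229, 0.0], [-0.0041, -0.0483, 0.0], [-0.0064, -0.0748, 0.0], [-0.0086, -0.1006, 0.0], [-0.0106, -0.1242, 0.0]]
[[-0.0017, -0.0201, 0.0], [-0.0031, -0.0358, 0.0], [-0.004, -0.0469, 0.0], [-0.0046, -0.0535, 0.0], [-0.0048, -0.0562, 0.0]]
N 25 vmax 0.31635629357516665 x range -0.00905256237472912 0.22481307494002742 theta range -0.23585241151861328 0.12523903467495298
[[0.0001, 0.0013, 0.0], [0.0003, 0.0036, 0.0], [0.0005, 0.0064, 0.0], [0.0007, 0.0086, 0.0], [0.0008, 0.009, 0.0]]
[[-0.0002, -0.0024, 0.0], [-0.0007, -0.0087, 0.0], [-0.0017, -0.0195, 0.0], [-0.003, -0.0349, 0.0], [-0.0047, -0.0546, 0.0]]
[[-0.002, -0.0232, 0.0], [-0.0042, -0.0487, 0.0], [-0.0064, -0.0749, 0.0], [-0.0086, -0.1004, 0.0], [-0.0
[... 413 characters left out ...]
0003, 0.004, 0.0], [0.0006, 0.0073, 0.0], [0.0009, 0.0105, 0.0], [0.0011, 0.0124, 0.0]]
[[-0.0, -0.0005, 0.0], [-0.0004, -0.0044, 0.0], [-0.0011, -0.0123, 0.0], [-0.0021, -0.0247, 0.0], [-0.0035, -0.0413, 0.0]]
[[-0.0017, -0.0202, 0.0], [-0.0037, -0.043, 0.0], [-0.0057, -0.067, 0.0], [-0.0078, -0.0907, 0.0], [-0.0097, -0.1128, 0.0]]
[[-0.0016, -0.0192, 0.0], [-0.003, -0.0347, 0.0], [-0.0039, -0.0461, 0.0], [-0.0046, -0.0533, 0.0], [-0.0049, -0.057, 0.0]]
[[-0.0001, -0.0009, 0.0], [-0.0, -0.0002, 0.0], [0.0001, 0.001, 0.0], [0.0001, 0.0017, 0.0], [0.0001, 0.0012, 0.0]]
[[-0.0002, -0.0021, 0.0], [-0.0005, -0.0057, 0.0], [-0.0009, -0.0102, 0.0], [-0.0012, -0.0146, 0.0], [-0.0015, -0.0175, 0.0]]
```

>>> carry_out(
  offset=[
    [0.0001,0.0017,0],
    [0.0004,0.0049,0],
    [0.0008,0.0088,0],
    [0.0011,0.0124,0],
    [0.0012,0.0144,0],
  ],
  delta_rot=[
    [0,0,0],
    [0,0,0],
    [0,0,0],
    [0,0,0],
    [0,0,0],
  ],
  fingers=[0,0,0,0,0],
)

```text
time_s: 7.35
position: [476.4, 19.9, 277.1]
ee_rot: [0.135, 3.135, -0.002]
contact_force: [3.6, -2.0, 4.5]
width: 0.25
```

>>> carry_out(
  offset=[
    [-0.0001,-0.0009,0],
    [-0.0005,-0.0058,0],
    [-0.0013,-0.0154,0],
    [-0.0026,-0.0299,0],
    [-0.0042,-0.049,0],
  ],
  delta_rot=[
    [0,0,0],
    [0,0,0],
    [0,0,0],
    [0,0,0],
    [0,0,0],
  ],
  fingers=[0,0,0,0,0],
)

```text
time_s: 7.77
position: [472.8, -28.0, 277.1]
ee_rot: [0.132, 3.134, 0.002]
contact_force: [7.7, 1.9, 3.6]
width: 0.255
```

>>> carry_out(
  offset=[
    [-0.002,-0.0229,0],
    [-0.0041,-0.0483,0],
    [-0.0064,-0.0748,0],
    [-0.0086,-0.1006,0],
    [-0.0106,-0.1242,0],
  ],
  delta_rot=[
    [0,0,0],
    [0,0,0],
    [0,0,0],
    [0,0,0],
    [0,0,0],
  ],
  fingers=[0,0,0,0,0],
)

```text
time_s: 8.18
position: [463.0, -154.2, 277.1]
ee_rot: [0.134, 3.132, 0.001]
contact_force: [12.8, 2.1, 1.1]
width: 0.251
```

>>> carry_out(
  offset=[
    [-0.0017,-0.0201,0],
    [-0.0031,-0.0358,0],
    [-0.004,-0.0469,0],
    [-0.0046,-0.0535,0],
    [-0.0048,-0.0562,0],
  ],
  delta_rot=[
    [0,0,0],
    [0,0,0],
    [0,0,0],
    [0,0,0],
    [0,0,0],
  ],
  fingers=[0,0,0,0,0],
)

```text
time_s: 8.6
position: [458.7, -210.5, 277.1]
ee_rot: [0.135, 3.131, -0.0]
contact_force: [11.6, 1.4, 3.3]
width: 0.249
```

```bash
python3 -c "
from obs import *
observe(30,w0=4.4108,tag='o2')
im=cv2.imread('pics/o2.png')[170:350,200:420];cv2.imwrite('pics/o2c.png',cv2.resize(im,None,fx=3.2,fy=3.2,interpolation=2))"
```

```text
t1 10.1 yp [-174.7 -174.4] b,a,c,w [ 0.1518  0.009  -0.003 ] sd [0.00055092 0.00076324 0.00079466] rms 0.002855805355099725 amp 0.009452700222875785
[0.162 0.15  0.162 0.162 0.16  0.159 0.154 0.153 0.149 0.146 0.148 0.143
 0.141 0.147 0.141 0.14  0.146 0.145 0.142 0.148 0.15  0.15  0.155 0.153
 0.156 0.162 0.158 0.163 0.159 0.163] [643. 623. 651. 653. 639. 653. 654. 672. 664. 664. 670. 660. 657. 676.
 655. 677. 670. 665. 651. 672. 672. 672. 662. 652. 656. 658. 625. 663.
 641. 662.]
[ 458.73533876 -210.18853354  277.1153205 ] -174.37948701268547
```

View pics/o2c.png

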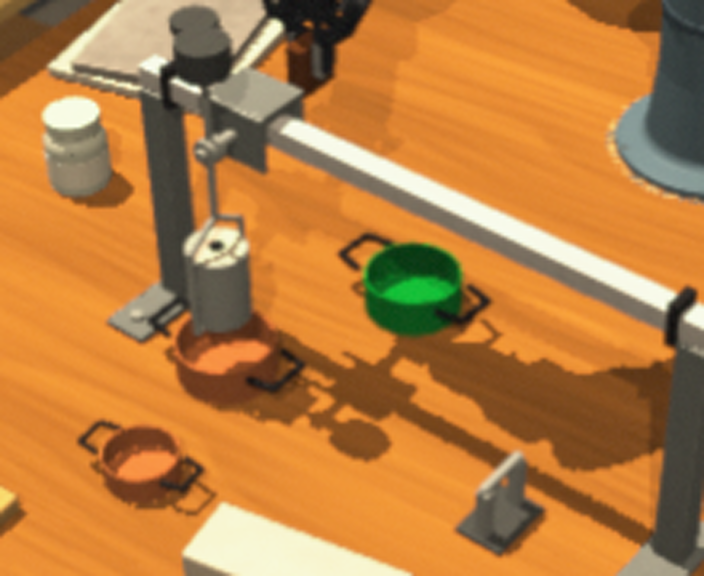

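The flask hangs almost plumb over the larger copper pot: flask about x 187–250 and pot rim x 172–277 in the crop. The fixed post merges with the tracked blob, which biases the zero. I'll check centring with one consistent projection and plan a small correction.

```bash
python3 - <<'E'
from plan import *
C=lambda u,v:(u/3.2+200-.35,v/3.2+170-.35)
def y_at(uv,z,n="scene"):
    o,d=ray(n,uv);t=(z-o[2])/d[2];X=o+t*d;return R2(-RP[2])@(X[:2]-RP[:2])
print("pot rim",y_at(C(224.5,352),42),"proj",(proj("scene",worldr((60,-174,42)))[0]-200),)
# swing-plane y of flask at mid-height
for nm,z in(("top",155),("mid",115),("bot",75)):
    print(nm,((proj("scene",worldr((60,-174.4,z)))[0]+.35-np.array([200,170]))*3.2).round(1))
print("rim c",((proj("scene",worldr((60,-174.2,42)))[0]+.35-np.array([200,170]))*3.2).round(1))
plan(.009*1.28,-.003*1.28*4.41,0.0,15,4.4108)
E
```

```text
pot rim [  79.81318825 -159.01405124] proj [70.59727606 74.24689827]
top [218.3 242.8]
mid [221.3 276.2]
bot [224.3 308.5]
rim c [226.9 334.6]
N 15 vmax 0.012588875506954793 x range -0.002251669265024695 0.0023391509145966284 theta range -0.008763544744510932 0.011519999999999999
[[-0.0001, -0.0006, 0.0], [-0.0001, -0.0014, 0.0], [-0.0002, -0.0021, 0.0], [-0.0002, -0.0023, 0.0], [-0.0002, -0.0021, 0.0]]
[[0.0001, 0.0006, 0.0], [0.0001, 0.0016, 0.0], [0.0002, 0.0026, 0.0], [0.0003, 0.0035, 0.0], [0.0004, 0.0042, 0.0]]
[[0.0, 0.0002, 0.0], [-0.0, -0.0, 0.0], [-0.0001, -0.0007, 0.0], [-0.0001, -0.0014, 0.0], [-0.0002, -0.002, 0.0]]
```

Flask and pot show the same 2–3 crop-pixel offset from the model, so their relative centring is within about 1 mm. Applying the small damping move.

>>> carry_out(
  offset=[
    [-0.0001,-0.0006,0],
    [-0.0001,-0.0014,0],
    [-0.0002,-0.0021,0],
    [-0.0002,-0.0023,0],
    [-0.0002,-0.0021,0],
  ],
  delta_rot=[
    [0,0,0],
    [0,0,0],
    [0,0,0],
    [0,0,0],
    [0,0,0],
  ],
  fingers=[0,0,0,0,0],
)

```text
time_s: 10.52
position: [458.6, -211.5, 277.1]
ee_rot: [0.133, 3.131, -0.0]
contact_force: [11.9, -0.0, 1.2]
width: 0.256
```

>>> carry_out(
  offset=[
    [0.0001,0.0006,0],
    [0.0001,0.0016,0],
    [0.0002,0.0026,0],
    [0.0003,0.0035,0],
    [0.0004,0.0042,0],
  ],
  delta_rot=[
    [0,0,0],
    [0,0,0],
    [0,0,0],
    [0,0,0],
    [0,0,0],
  ],
  fingers=[0,0,0,0,0],
)

```text
time_s: 10.93
position: [458.9, -208.0, 277.1]
ee_rot: [0.134, 3.132, -0.003]
contact_force: [11.0, -2.3, 1.7]
width: 0.249
```

>>> carry_out(
  offset=[
    [0,0.0002,0],
    [0,0,0],
    [-0.0001,-0.0007,0],
    [-0.0001,-0.0014,0],
    [-0.0002,-0.002,0],
  ],
  delta_rot=[
    [0,0,0],
    [0,0,0],
    [0,0,0],
    [0,0,0],
    [0,0,0],
  ],
  fingers=[0,0,0,0,0],
)

```text
time_s: 11.35
position: [458.8, -209.0, 277.1]
ee_rot: [0.133, 3.131, 0.0]
contact_force: [11.8, 0.9, 1.5]
width: 0.251
```

```bash
python3 -c "
from obs import *
observe(40,w0=4.4108,tag='o3')"
```

```text
t1 13.35 yp [-173.2 -173.3] b,a,c,w [ 0.1551 -0.0031 -0.0044] sd [0.00050216 0.0007007  0.00068868] rms 0.0029164441849379025 amp 0.00538275343039119
[0.164 0.163 0.16  0.162 0.16  0.149 0.156 0.157 0.158 0.155 0.155 0.155
 0.152 0.152 0.154 0.153 0.154 0.144 0.144 0.144 0.152 0.153 0.156 0.157
 0.156 0.157 0.16  0.16  0.161 0.161 0.157 0.162 0.157 0.159 0.158 0.156
 0.158 0.155 0.155 0.153] [665. 665. 654. 664. 670. 634. 657. 669. 673. 667. 670. 672. 662. 664.
 671. 669. 671. 639. 638. 636. 664. 665. 670. 671. 661. 661. 672. 672.
 656. 658. 640. 662. 661. 668. 670. 667. 675. 666. 669. 666.]
[ 458.78017276 -209.1448473   277.12778785] -173.35119808507383
```

Residual amplitude is about 0.006 rad. The 12 N sideways strain shows the rail yaw is nearer -0.077, so I'll relax 3.5 mm in x. At the same time I'll nudge 1.5 mm toward the pot and trim the residual swing.

```bash
python3 -c "
from plan import *
plan(-.0031*1.28,-.0044*1.28*4.41,.0015,15,4.4108)"
```

```text
N 15 vmax 0.00607691756098902 x range -0.0014626497468789804 0.0015000000000000005 theta range -0.005931775427337409 0.0024807711596854976
[[0.0, 0.0002, 0.0], [0.0, 0.0005, 0.0], [0.0001, 0.0008, 0.0], [0.0001, 0.0011, 0.0], [0.0001, 0.0013, 0.0]]
[[0.0, 0.0001, 0.0], [0.0, 0.0001, 0.0], [-0.0, -0.0001, 0.0], [-0.0, -0.0005, 0.0], [-0.0001, -0.0009, 0.0]]
[[-0.0, -0.0005, 0.0], [-0.0001, -0.001, 0.0], [-0.0001, -0.0014, 0.0], [-0.0001, -0.0017, 0.0], [-0.0002, -0.0019, 0.0]]
```

>>> carry_out(
  offset=[
    [0.0003,0.0002,0],
    [0.0006,0.0005,0],
    [0.0009,0.0008,0],
    [0.0012,0.0011,0],
    [0.0015,0.0013,0],
  ],
  delta_rot=[
    [0,0,0],
    [0,0,0],
    [0,0,0],
    [0,0,0],
    [0,0,0],
  ],
  fingers=[0,0,0,0,0],
)

```text
time_s: 13.77
position: [458.8, -208.5, 277.1]
ee_rot: [0.134, 3.134, -0.003]
contact_force: [5.7, -2.9, 3.6]
width: 0.254
```

>>> carry_out(
  offset=[
    [0.0003,0.0001,0],
    [0.0006,0.0001,0],
    [0.0008,-0.0001,0],
    [0.001,-0.0005,0],
    [0.0011,-0.0009,0],
  ],
  delta_rot=[
    [0,0,0],
    [0,0,0],
    [0,0,0],
    [0,0,0],
    [0,0,0],
  ],
  fingers=[0,0,0,0,0],
)

```text
time_s: 14.18
position: [458.8, -208.3, 277.1]
ee_rot: [0.134, 3.136, 0.0]
contact_force: [2.3, 1.9, 7.3]
width: 0.251
```

>>> carry_out(
  offset=[
    [0.0002,-0.0005,0],
    [0.0004,-0.001,0],
    [0.0005,-0.0014,0],
    [0.0006,-0.0017,0],
    [0.0006,-0.0019,0],
  ],
  delta_rot=[
    [0,0,0],
    [0,0,0],
    [0,0,0],
    [0,0,0],
    [0,0,0],
  ],
  fingers=[0,0,0,0,0],
)

```text
time_s: 14.6
position: [458.7, -209.9, 277.1]
ee_rot: [0.134, 3.138, 0.001]
contact_force: [1.2, 2.1, 8.4]
width: 0.253
```

```bash
python3 -c "
from obs import *
observe(34,w0=4.4108,tag='o4');print(get_state()['contact_force'])
im=np.hstack([cv2.resize(cv2.imread('pics/o4.png')[170:320,220:370],None,fx=2.6,fy=2.6,interpolation=2),cv2.resize(get_image('top')[170:320,300:450,::-1],None,fx=2.6,fy=2.6,interpolation=2)]);cv2.imwrite('pics/o4c.png',im)"
```

```text
t1 16.3 yp [-174.2 -174.2] b,a,c,w [ 0.1527 -0.0043  0.0007] sd [0.00041534 0.00058101 0.0005893 ] rms 0.002264221699325739 amp 0.004323722866291406
[0.15  0.15  0.149 0.15  0.15  0.138 0.15  0.15  0.152 0.151 0.152 0.152
 0.151 0.153 0.153 0.157 0.157 0.156 0.157 0.156 0.157 0.158 0.156 0.156
 0.157 0.153 0.148 0.153 0.151 0.152 0.151 0.149 0.148 0.151] [659. 667. 663. 671. 668. 634. 669. 668. 674. 671. 671. 672. 663. 668.
 668. 665. 665. 659. 665. 661. 663. 668. 663. 661. 663. 669. 654. 670.
 666. 669. 670. 664. 662. 670.]
[ 458.63464835 -209.99043481  277.09283357] -174.18857643072766
[1.18086528 2.32757231 7.38726364]
```

View pics/o4c.png

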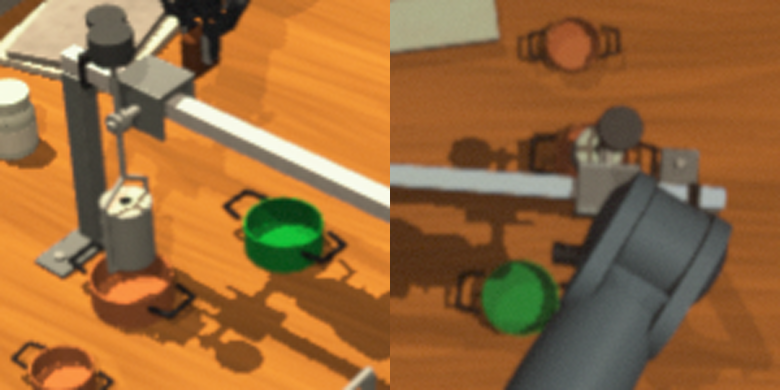

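The flask is practically still (under 0.006 rad) and centred in the scene view: flask (128,240), pot rim centre (131,285). In the top view the counterweight shows at (620,130), near the pot handles at (535–650,155), shifted outward by parallax. Holding for several more seconds.

>>> carry_out(
  offset=[
    [0,0,0],
    [0,0,0],
    [0,0,0],
    [0,0,0],
    [0,0,0],
  ],
  delta_rot=[
    [0,0,0],
    [0,0,0],
    [0,0,0],
    [0,0,0],
    [0,0,0],
  ],
  fingers=[0,0,0,0,0],
)

```text
time_s: 16.77
position: [458.7, -210.0, 277.1]
ee_rot: [0.134, 3.138, 0.0]
contact_force: [1.0, 0.9, 7.3]
width: 0.252
```

>>> carry_out(
  offset=[
    [0,0,0],
    [0,0,0],
    [0,0,0],
    [0,0,0],
    [0,0,0],
  ],
  delta_rot=[
    [0,0,0],
    [0,0,0],
    [0,0,0],
    [0,0,0],
    [0,0,0],
  ],
  fingers=[0,0,0,0,0],
)

```text
time_s: 17.18
position: [458.6, -210.0, 277.1]
ee_rot: [0.134, 3.138, 0.0]
contact_force: [0.8, 1.0, 9.0]
width: 0.249
```

>>> carry_out(
  offset=[
    [0,0,0],
    [0,0,0],
    [0,0,0],
    [0,0,0],
    [0,0,0],
  ],
  delta_rot=[
    [0,0,0],
    [0,0,0],
    [0,0,0],
    [0,0,0],
    [0,0,0],
  ],
  fingers=[0,0,0,0,0],
)

```text
time_s: 17.6
position: [458.6, -210.0, 277.1]
ee_rot: [0.134, 3.138, 0.0]
contact_force: [0.3, 0.8, 8.1]
width: 0.248
```

>>> carry_out(
  offset=[
    [0,0,0],
    [0,0,0],
    [0,0,0],
    [0,0,0],
    [0,0,0],
  ],
  delta_rot=[
    [0,0,0],
    [0,0,0],
    [0,0,0],
    [0,0,0],
    [0,0,0],
  ],
  fingers=[0,0,0,0,0],
)

```text
time_s: 18.02
position: [458.6, -210.0, 277.1]
ee_rot: [0.134, 3.138, 0.0]
contact_force: [0.7, 1.7, 7.9]
width: 0.249
```

>>> carry_out(
  offset=[
    [0,0,0],
    [0,0,0],
    [0,0,0],
    [0,0,0],
    [0,0,0],
  ],
  delta_rot=[
    [0,0,0],
    [0,0,0],
    [0,0,0],
    [0,0,0],
    [0,0,0],
  ],
  fingers=[0,0,0,0,0],
)

```text
time_s: 18.43
position: [458.6, -210.0, 277.1]
ee_rot: [0.134, 3.138, 0.0]
contact_force: [0.8, 1.1, 7.0]
width: 0.251
```

>>> carry_out(
  offset=[
    [0,0,0],
    [0,0,0],
    [0,0,0],
    [0,0,0],
    [0,0,0],
  ],
  delta_rot=[
    [0,0,0],
    [0,0,0],
    [0,0,0],
    [0,0,0],
    [0,0,0],
  ],
  fingers=[0,0,0,0,0],
)

```text
time_s: 18.85
position: [458.7, -210.0, 277.1]
ee_rot: [0.134, 3.138, 0.0]
contact_force: [0.6, 1.4, 7.1]
width: 0.251
```

>>> carry_out(
  offset=[
    [0,0,0],
    [0,0,0],
    [0,0,0],
    [0,0,0],
    [0,0,0],
  ],
  delta_rot=[
    [0,0,0],
    [0,0,0],
    [0,0,0],
    [0,0,0],
    [0,0,0],
  ],
  fingers=[0,0,0,0,0],
)

```text
time_s: 19.27
position: [458.6, -210.0, 277.1]
ee_rot: [0.134, 3.138, 0.0]
contact_force: [0.7, 1.5, 7.2]
width: 0.251
```

>>> carry_out(
  offset=[
    [0,0,0],
    [0,0,0],
    [0,0,0],
    [0,0,0],
    [0,0,0],
  ],
  delta_rot=[
    [0,0,0],
    [0,0,0],
    [0,0,0],
    [0,0,0],
    [0,0,0],
  ],
  fingers=[0.3,0.4,0.5,0.6,0.7],
  force=20,
)

```text
time_s: 19.68
position: [458.1, -210.0, 275.8]
ee_rot: [-0.135, -3.137, -0.001]
contact_force: [1.0, -0.1, -0.0]
width: 0.698
```

>>> carry_out(
  offset=[
    [0,0,0],
    [0,0,0],
    [0,0,0],
    [0,0,0.005],
    [0,0,0.015],
  ],
  delta_rot=[
    [0,0,0],
    [0,0,0],
    [0,0,0],
    [0,0,0],
    [0,0,0],
  ],
  fingers=[0.9,1,1,1,1],
)

```text
time_s: 20.1
position: [457.9, -209.7, 290.7]
ee_rot: [-0.135, -3.137, -0.002]
contact_force: [-1.0, -0.8, 0.1]
width: 0.999
```

```bash
python3 -c "
from h import *
q=get_state();print(q['time_s'],q['position'],q['width'],q['contact_force'])
r=track(get_image('scene'),-174.2);print(r)"
```

```text
20.1 [ 457.93338917 -209.7224319   290.65100611] 0.9993520135044566 [-0.95460106 -0.8103204   0.11484097]
(np.float64(0.15368286571899373), np.float64(-195.45414979435657), np.float64(127.79175758757674), np.int32(670), array([263.38358209, 249.91940299]))
```

Released cleanly. Rising clear, then a last check.

>>> carry_out(
  offset=[
    [0,0,0.025],
    [0,0,0.055],
    [0,0,0.085],
    [0,0,0.11],
    [0,0,0.12],
  ],
  delta_rot=[
    [0,0,0],
    [0,0,0],
    [0,0,0],
    [0,0,0],
    [0,0,0],
  ],
  fingers=[1,1,1,1,1],
)

```text
time_s: 20.57
position: [459.3, -210.5, 415.3]
ee_rot: [0.134, 3.134, -0.004]
contact_force: [0.2, 1.3, -0.8]
width: 1.002
```

```bash
python3 - <<'E'
from h import *
r=[]
for i in range(32):
    im=get_image("scene");r.append(track(im,-174.2)[0])
print(np.round(r,3),get_state()['position'],get_state()['time_s'])
cv2.imwrite("pics/f.png",im[:,:,::-1])
E
```

```text
[0.151 0.147 0.146 0.144 0.147 0.15  0.149 0.146 0.153 0.151 0.156 0.156
 0.151 0.156 0.156 0.158 0.156 0.156 0.155 0.152 0.15  0.145 0.149 0.147
 0.148 0.149 0.149 0.147 0.144 0.149 0.142 0.146] [ 458.58134997 -210.14169514  411.32829442] 22.1667
```

View pics/f.png

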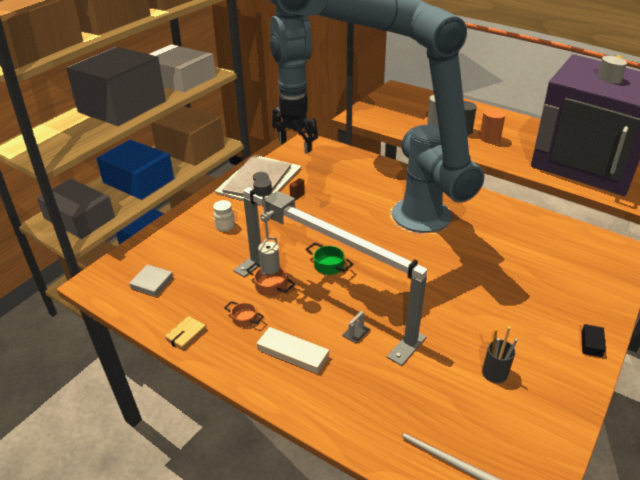

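The gripper (295,130) is clear of the grip (297,188). The flask hangs still over the copper pot at (269,260), and the jar, brick and tin have not moved. Handing in.

```bash
python3 -c "
from workcell import *
print(job_done())"
```

```text
the job is handed in; nothing more can be done
None
```

The flask now hangs practically still over the larger copper pot, and I handed the job in at about 22 s with the gripper raised clear.

- **Pull-over:** I took the trolley by its wooden grip and drew it slowly until the flask slipped over the keeper bar. It then swung free at 0.25 rad with a measured period of 1.42 s.
- **Damping:** One shaped move carried the flask to the pot and took out most of the swing. Two small trims cut what was left.
- **Hold:** I held it about 4.7 s before letting go, with the trolley unmoved on release.

**Last checks:**
- **Swing:** the residual swing was about 0.006 rad, roughly 1 mm at the foot.
- **Centring:** the scene camera put the flask centred on the pot to about 1 mm. My position estimates from the arm and both cameras disagreed by 2–3 mm.
- **Surroundings:** the jar, brick and tin looked where they were in the last picture.

**Disagreements:**
- **Angle zero:** near the pot the tracked angle read about 0.15 rad too high because the fixed post merged with the flask in the image. I scaled the amplitudes up for this and judged the zero by eye.
- **Rail direction:** my first estimate was about 0.008 rad off. This strained the grip sideways by about 12 N until I relaxed it.

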